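Line up the corked bottles by height on the drip tray

ROBOT

A 6-joint arm with a two-finger parallel gripper is mounted at the origin on the work surface. World frame = base frame: x ahead of the robot, y to its left, z up, the work surface at z = 0. Lengths are in m, angles in rad, forces in N, time in s.
With the tool pointing down it reaches from about 0.275 to 0.75 m from the base axis. Payload 10.2 kg.
Tool frame: the origin (TCP) lies at the very end of the fingers, on their centre line; the grasp point (between the pads) lies robot.grip_point_offset behind it (robot.grip_point_offset is the distance from the TCP to the grasp point, in m); y points along the fingers, x is the direction in which the jaws open and shut, and the axes are right-handed (so a half turn about y gives the same grasp; the last joint's range is limited). The gripper opens to 88 mm and grips with 3 to 60 N. Pads are 18 mm wide; open, the fingers measure 123 mm over their backs; the gripper's body (75 mm by 187 mm) begins 45 mm behind the grasp point.
Start: joints at [-1.324, 0.313, 1.498, -0, 1.331, -0.223], TCP at [0.238, -0.468, 0.239] pointing down, gripper open.
Joint ranges: [-2.94, 2.94], [-0.97, 2.17], [0.19, 2.56], [-1.23, 4.37], [0.02, 3.11], [-2.88, 2.88]. Speed limits (rad/s): [2.39, 2.39, 3.01, 3.14, 3.14, 3.14].

INTERFACE

Orientations are given as a rotation vector (axis times angle).
In Python, from station import readout, camera, robot gives the robot as it stands. The module is installed in compiled form; this text tells all that it offers.
- The arm moves only by the shell command python3 -m inch 'ROWS' [OPENING] [FORCE]. ROWS is JSON, a list of rows, each an object with "translation": the shift along the tool's x, y, z in mm, a list of three; "angular": the turn, a rotation vector about the tool's x, y, z in rad, a list of three. A call has 1 to 20 rows; each row shifts and turns the commanded pose from where the row before left it, along the tool's axes as they then stand; what a row does not reach is not made up. A row lasts 1/10 s, in which the tool goes at most 50 mm and 8.59 degrees, less where a joint would pass 70% of its speed; a pose out of reach is approached as far as the arm can. A call with a gripper value outside its range is refused whole. OPENING is the gripper command: -1 is shut, 1 is fully open, values between are in proportion, set as the call begins (- or left out, the last holds). The fingers move at their own pace and stop on an object; FORCE is the grip in N (left out, the last holds). Time passes only in rows, so rows that do not move let the fingers close. It gives the time, the measured TCP pose, the force and the opening at its end, in the units of the state.
- readout.get_obs(): the state, without advancing time (a new reading comes with each control period).
- camera(name): name is "side" or "top" or "wrist"; returns a dict with "pixels" (400x640x3 uint8, red, green, blue), "camera_matrix" (3x3 intrinsics, pixels), "cam_to_world" (4x4, takes a point from camera to world coordinates). Camera axes: x right, y down, z forward; pixel columns grow to the right and rows downward; lengths in m; the calibration is good to about 2 mm. The wrist camera is an equidistant fisheye: a pixel r from the principal point sees the ray r / f radians off the axis. A picture is of the moment at which its call begins. There is no depth.
- robot.hand_in(): hands the job in, once; it reports no verdict.
The state is a dict: "time": time; "qpos": joint angles; "qd": joint speeds; "effort": joint torques, N m; "tcp_pos": TCP position; "tool_rot": TCP orientation; "force": force on the tool from outside, world axes, zero at the start; "wrist_torque": the same for the moment, N m; "finger_gap": finger opening in m.
Only numpy, scipy, OpenCV 4.12 (cv2) and the standard library are available. Lean on these libraries where they do the work, as an engineer would, in place of code of your own. Each camera call takes 0.05 s, during which the arm holds its last target. There are 200 camera calls.

TASK

The rinsed bottles go back on the white drip tray: stand the four corked glass bottles upright, one in the middle of each teal coaster, lined up by height, with the tallest on the coaster at the steel pail's end and stepping down to the shortest at the white ramekin's end. Do not tip a bottle over, and leave the pail and the ramekin standing where they are.

Things in the scene. Friction and masses are not known exactly. Their poses are not given: they have to be found in the camera images.
- amber_mid (a point): Shortest bottle, amber brown glass, 110 mm tall over its cork, round body 50 mm across. The point is on its axis half-way up, 55 mm above its foot; its z axis points up the neck. The straight bare neck, 28 mm across, runs from 0 to 34 mm above the point; above it a lip 34 mm across (34 to 41 mm above the point) and a cork 23 mm across (41 to 55 mm above). The neck is the place to grip, around 20 mm above the point. About 140 g.
- green_mid (a point): Second shortest bottle, green glass, 135 mm tall over its cork, round body 54 mm across. The point is on its axis half-way up, 67.5 mm above its foot; its z axis points up the neck. The straight bare neck, 28 mm across, runs from 12 to 46 mm above the point; above it a lip 34 mm across (46 to 54 mm above the point) and a cork 23 mm across (up to 68 mm above). The neck is the place to grip, around 32 mm above the point. About 190 g.
- clear_mid (a point): Second tallest bottle, clear glass, 160 mm tall over its cork, round body 58 mm across. The point is on its axis half-way up, 80 mm above its foot; its z axis points up the neck. The straight bare neck, 28 mm across, runs from 24 to 59 mm above the point; above it a lip 34 mm across (59 to 66 mm above the point) and a cork 23 mm across (up to 80 mm above). The neck is the place to grip, around 45 mm above the point. About 240 g.
- blue_mid (a point): Tallest bottle, cobalt blue glass, 185 mm tall over its cork, round body 62 mm across. The point is on its axis half-way up, 92.5 mm above its foot; its z axis points up the neck. The straight bare neck, 28 mm across, runs from 36 to 72 mm above the point; above it a lip 34 mm across (72 to 78 mm above the point) and a cork 23 mm across (up to 92 mm above). The neck is the place to grip, around 58 mm above the point. About 300 g.
- coaster1_top (a point): Teal round silicone coaster at the left (+y) end of the row, seen from the robot. It lies fixed in a low white drip tray, 124 x 440 mm with a 12 mm rim, whose long side runs roughly along y. The coasters are 92 mm across, with a rim 3 mm high round a flat floor 86 mm across; they stand about 102 mm apart. The point is the centre of the flat floor, on which a bottle's foot stands; it lies 7 mm above the counter.
- coaster2_top (a point): The second coaster from the left, like the first: centre of its flat floor.
- coaster3_top (a point): The third coaster from the left, like the first: centre of its flat floor.
- coaster4_top (a point): The coaster at the right (-y) end of the row, like the first: centre of its flat floor.
- pail_mid (a point): Stainless steel pail, 130 mm across the rim, 105 mm tall, its bail folded down, standing loose on the counter just past one end of the tray: left end at some starts, right end at others. The point is on its axis half-way up, 52 mm above the counter. It marks the end where the tallest bottle goes; not to be moved.
- ramekin_mid (a point): White ceramic ramekin, 84 mm across, 45 mm tall, standing loose on the counter just past the tray's other end. The point is on its axis half-way up, 22 mm above the counter. It marks the end where the shortest bottle goes; not to be moved.
Things that resemble listed ones, but are neither listed nor needed, are in the scene too. Leave any pink or red look-alike of the part that bears clear_mid alone.

How it is judged:
At the end, for the whole second after the job is handed in: Counted from the pail's end of the row, the blue, clear, green and amber bottles (tallest to shortest) stand upright (within 0.06 rad) on the four coasters, each on its coaster's floor with its axis within 12 mm of the coaster's centre, released and at rest (((horizontal distance between pail_mid and coaster1_top below 0.3 m and horizontal distance between blue_mid and coaster1_top below 0.012 m and horizontal distance between clear_mid and coaster2_top below 0.012 m and horizontal distance between green_mid and coaster3_top below 0.012 m and horizontal distance between amber_mid and coaster4_top below 0.012 m and z of blue_mid in the frame of coaster1_top below 0.0955 m and z of clear_mid in the frame of coaster2_top below 0.083 m and z of green_mid in the frame of coaster3_top below 0.0705 m and z of amber_mid in the frame of coaster4_top below 0.058 m) or (not (horizontal distance between pail_mid and coaster1_top below 0.3 m) and horizontal distance between blue_mid and coaster4_top below 0.012 m and horizontal distance between clear_mid and coaster3_top below 0.012 m and horizontal distance between green_mid and coaster2_top below 0.012 m and horizontal distance between amber_mid and coaster1_top below 0.012 m and z of blue_mid in the frame of coaster4_top below 0.0955 m and z of clear_mid in the frame of coaster3_top below 0.083 m and z of green_mid in the frame of coaster2_top below 0.0705 m and z of amber_mid in the frame of coaster1_top below 0.058 m)) and angle between each of blue_mid, clear_mid, green_mid, amber_mid's own z axis and vertical below 0.06 rad and linear speed of each of blue, clear, green, amber below 0.02 m/s and angular speed of each of blue, clear, green, amber below 0.15 rad/s); the robot touches nothing.
It fails at once if a bottle is tipped over (leans more than 0.6 rad) (angle between any of blue_mid, clear_mid, green_mid, amber_mid's own z axis and vertical above 0.6 rad).
It fails at once if the pail is shifted by more than 25 mm (distance of pail_mid from where it was at the start of the episode above 0.025 m).
It fails at once if the ramekin is shifted by more than 25 mm (distance of ramekin_mid from where it was at the start of the episode above 0.025 m).
It also fails if it takes over 120 s, if anything falls off the work surface, if the arm or the gripper's body presses on something with over 40 N, if the wrist force passes 120 N, or if a joint passes its speed limit or range.

## Working session

There is one attempt and no reset: what is moved stays moved. The work goes in short steps, Python scripts to look and compute and a shell command to move; the robot and the scene stay as the last step left them, time stands still between calls to the robot, and variables do not carry over. Pictures are saved under pics/ and viewed, about 12 in all and at most 16, crops included, and the job is handed in when it is done.

```bash
mkdir -p pics; python3 - <<'E'
from station import readout, camera, robot
import cv2,numpy as np
o=readout.get_obs(); print({k:np.round(v,3).tolist() for k,v in o.items()}, robot.grip_point_offset)
for n in ['top','side']:
    c=camera(n); cv2.imwrite(f'pics/{n}0.png',c['pixels'][:,:,::-1]); print(n,np.round(c['camera_matrix'],2).tolist(),np.round(c['cam_to_world'],4).tolist())
E
```

```text
{'time': 0.0, 'qpos': [-1.324, 0.313, 1.498, -0.0, 1.331, -0.223], 'qd': [-0.0, -0.0, 0.0, -0.001, -0.001, -0.002], 'effort': [0.001, -40.221, -25.227, 0.07, 0.035, -0.0], 'tcp_pos': [0.238, -0.468, 0.238], 'tool_rot': [-1.395, 0.857, -0.856], 'force': [-0.424, -0.873, -0.301], 'wrist_torque': [0.014, 0.013, -0.012], 'finger_gap': 0.088} 0.0187
top [[446.09, 0.0, 315.56], [0.0, 446.09, 203.85], [0.0, 0.0, 1.0]] [[0.0028, -0.9868, 0.1622, 0.3773], [-1.0, -0.0032, -0.0023, 0.0233], [0.0028, -0.1621, -0.9868, 1.0134], [0.0, 0.0, 0.0, 1.0]]
side [[446.23, 0.0, 320.53], [0.0, 446.23, 208.7], [0.0, 0.0, 1.0]] [[-0.9351, -0.2072, 0.2874, 0.2634], [-0.3537, 0.4985, -0.7915, 0.7999], [0.0207, -0.8418, -0.5394, 0.5951], [0.0, 0.0, 0.0, 1.0]]
```

View pics/top0.png

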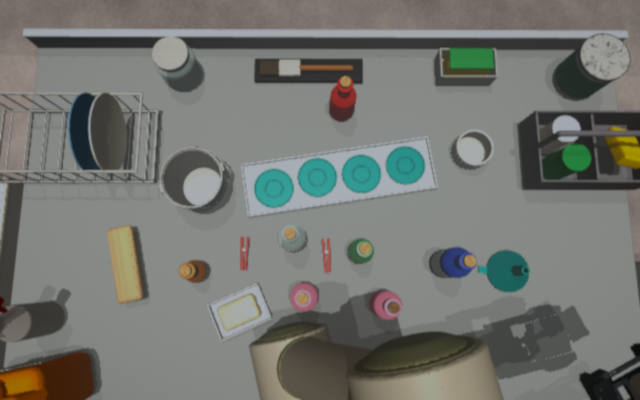

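View pics/side0.png

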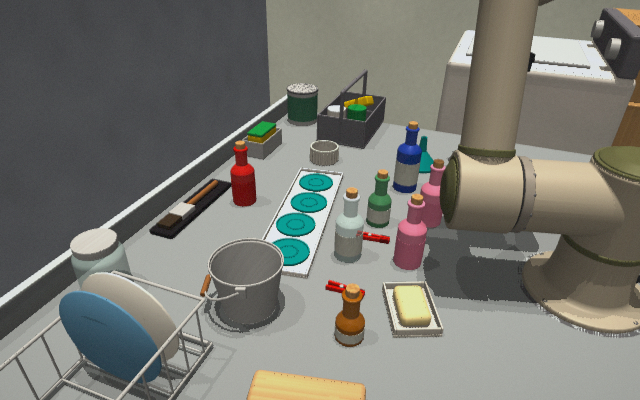

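Top view: the pail is at (192,180), which is the left (+y) end, and the ramekin is at (474,149). So blue goes to coaster 1, clear to 2, green to 3 and amber to 4. The clear candidates are (292,237), grey and transparent, against the pinks at (304,296) and (387,304) and the red at (343,98). Only (292,237) is clear glass. I'll confirm that in a crop and measure.

```bash
cat > h.py <<'E'
import numpy as np,cv2
from scipy.spatial.transform import Rotation as R
def ray(c,u,v):
    d=np.linalg.solve(c['camera_matrix'],[u,v,1.]); T=c['cam_to_world']; return T[:3,3],T[:3,:3]@d
def atz(c,u,v,z):
    o,d=ray(c,u,v); return o+d*(z-o[2])/d[2]
def proj(c,p):
    T=c['cam_to_world']; q=c['camera_matrix']@(T[:3,:3].T@(np.array(p)-T[:3,3])); return q[:2]/q[2]
def cork(c,u,v,r=9):
    im=c['pixels'][v-r:v+r+1,u-r:u+r+1]; h=cv2.cvtColor(np.ascontiguousarray(im),cv2.COLOR_RGB2HSV).astype(int)
    m=((h[...,0]>8)&(h[...,0]<22)&(h[...,1]>70)&(h[...,2]>125)).astype(np.uint8)
    n,l,s,ce=cv2.connectedComponentsWithStats(m)
    if n<2: return None,0
    k=1+np.argmax(s[1:,4]); return ce[k]+[u-r,v-r],s[k].tolist()
E
python3 - <<'E'
from h import *
from station import readout,camera
o=readout.get_obs(); print(R.from_rotvec(o['tool_rot']).as_matrix().round(3).tolist())
t=camera('top'); s=camera('side')
H=dict(amber=.110,green=.135,clear=.160,blue=.185)
P=dict(amber=((186,270),(351,290)),green=((364,244),(381,175)),clear=((291,231),(351,192)),blue=((470,262),(412,125)))
for k,h in H.items():
    for c,(u,v) in zip((t,s),P[k]):
        ce,st=cork(c,u,v); print(k,ce,st, atz(c,*ce,h-.004).round(4) if ce is not None else '')
hsv=cv2.cvtColor(t['pixels'],cv2.COLOR_RGB2HSV).astype(int)
for nm,c in (('top',t),('side',s)):
    hsv=cv2.cvtColor(c['pixels'],cv2.COLOR_RGB2HSV).astype(int)
    m=((abs(hsv[...,0]-88)<10)&(hsv[...,1]>90)).astype(np.uint8)
    m=cv2.morphologyEx(m,cv2.MORPH_CLOSE,np.ones((5,5)))
    for q in cv2.findContours(m,cv2.RETR_EXTERNAL,cv2.CHAIN_APPROX_NONE)[0]:
        if cv2.contourArea(q)>300:
            e=cv2.fitEllipse(q); print(nm,np.round(e[0],1),np.round(e[1],1),atz(c,*e[0],.009).round(4))
a=cv2.resize(t['pixels'][210:320,160:500],None,fx=2.3,fy=2.3,interpolation=cv2.INTER_CUBIC)
b=cv2.resize(s['pixels'][110:360,320:470],None,fx=1.3,fy=1.3)
W=np.zeros((a.shape[0]+b.shape[0],a.shape[1],3),np.uint8);W[:a.shape[0]]=a;W[a.shape[0]:,:b.shape[1]]=b
cv2.imwrite('pics/crop1.png',W[:,:,::-1]); print(W.shape)
E
```

```text
[[0.453, -0.0, 0.892], [-0.892, 0.001, 0.453], [-0.001, -1.0, 0.0]]
amber [186.  270.2] [2, 1, 16, 18, 195] [0.3904 0.2813 0.106 ]
amber [351.69518717 291.03208556] [0, 2, 19, 17, 187] [0.3931 0.289  0.106 ]
green [364.55128205 248.46153846] [5, 9, 10, 10, 78] [ 0.4334 -0.0757  0.131 ]
green [382.59574468 171.53191489] [6, 3, 10, 6, 47] [ 0.4371 -0.0778  0.131 ]
clear [289.5326087  232.88043478] [2, 6, 12, 11, 92] [0.4613 0.0713 0.156 ]
clear [351.71212121 190.        ] [4, 4, 12, 7, 66] [0.4649 0.0688 0.156 ]
blue [469.91752577 260.54639175] [4, 2, 11, 12, 97] [ 0.4085 -0.2651  0.181 ]
blue [413.05882353 122.73529412] [6, 5, 9, 5, 34] [ 0.4115 -0.2669  0.181 ]
top [505.9 270.7] [38.6 46.8] [ 0.3926 -0.4038  0.009 ]
top [273.4 187.8] [37.  37.9] [0.5794 0.1178 0.009 ]
top [316.9 176.9] [36.7 37.8] [0.6053 0.018  0.009 ]
top [361.  173.5] [36.6 38. ] [ 0.6138 -0.0837  0.009 ]
top [405.  164.9] [36.2 37.8] [ 0.6344 -0.1861  0.009 ]
side [301.2 218.9] [ 36.8 101.3] [ 0.6019 -0.0012  0.009 ]
(578, 782, 3)
```

View pics/crop1.png

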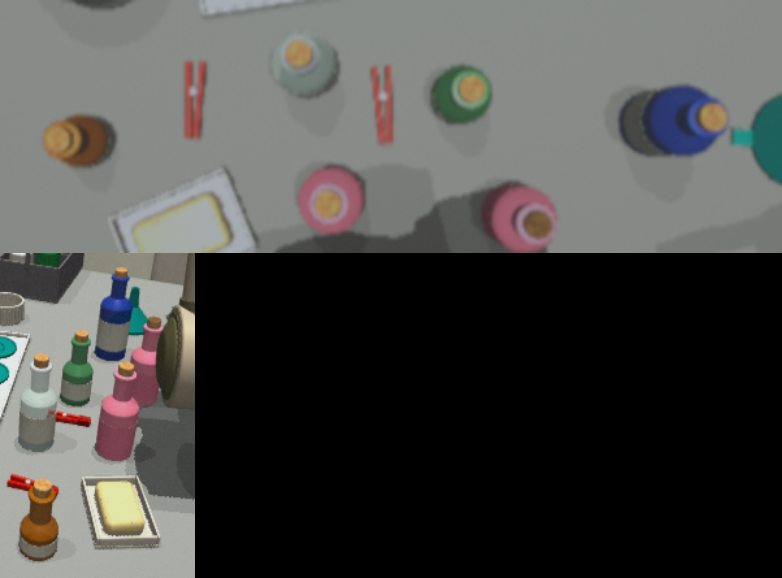

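The crop confirms it: the clear bottle at crop (300,55) is clear glass, and the pinks at (328,200) and (520,218) are decoys to leave alone. The tool axes are x = jaw, y = down. I'll turn the jaw to world x, so that rows read (dx, −dz, dy), and go above blue at (0.409, −0.266).

```bash
python3 -m inch '[{"translation":[0,-5,0],"angular":[0,-0.1376,0]},{"translation":[0,-5,0],"angular":[0,-0.1376,0]},{"translation":[0,-5,0],"angular":[0,-0.1376,0]},{"translation":[0,-5,0],"angular":[0,-0.1376,0]},{"translation":[0,-5,0],"angular":[0,-0.1376,0]},{"translation":[0,-5,0],"angular":[0,-0.1376,0]},{"translation":[0,-5,0],"angular":[0,-0.1376,0]},{"translation":[0,-5,0],"angular":[0,-0.1376,0]},{"translation":[0,0,0],"angular":[0,0,0]},{"translation":[0,0,0],"angular":[0,0,0]}]' 1 20
python3 -m inch '[{"translation":[20,0,25],"angular":[0,0,0]},{"translation":[20,0,25],"angular":[0,0,0]},{"translation":[20,0,25],"angular":[0,0,0]},{"translation":[20,0,25],"angular":[0,0,0]},{"translation":[20,0,25],"angular":[0,0,0]},{"translation":[20,0,25],"angular":[0,0,0]},{"translation":[20,0,25],"angular":[0,0,0]},{"translation":[20,0,17],"angular":[0,0,0]},{"translation":[11,0,10],"angular":[0,0,0]},{"translation":[0,0,0],"angular":[0,0,0]},{"translation":[0,0,0],"angular":[0,0,0]},{"translation":[0,0,0],"angular":[0,0,0]}]'
python3 - <<'E'
from h import *
from station import readout,camera
o=readout.get_obs(); print(R.from_rotvec(o['tool_rot']).as_matrix().round(3).tolist(),o['tcp_pos'],o['qpos'].round(3) if hasattr(o['qpos'],'round') else o['qpos'])
c=camera('wrist');cv2.imwrite('pics/w1.png',c['pixels'][:,:,::-1]); t=camera('top');cv2.imwrite('pics/top1.png',t['pixels'][:,:,::-1])
print(c['camera_matrix'].round(1).tolist(),c['cam_to_world'].round(3).tolist())
for p in [(343,85),(343,112),(192,180),(474,149)]:
  print(p,[atz(t,*p,z)[:2].round(3).tolist() for z in (0.03,.1,.155)])
E
```

```text
time: 1.2
tcp_pos: [0.2376, -0.4681, 0.2784]
tool_rot: [-1.57, 0.003, -0.003]
force: [-0.2, -0.2, -0.3]
finger_gap: 0.0881
time: 2.4
tcp_pos: [0.4081, -0.2668, 0.2786]
tool_rot: [-1.571, 0.002, -0.001]
force: [-0.2, 0.3, 0.5]
finger_gap: 0.0881
[[1.0, -0.0, 0.002], [-0.002, 0.0, 1.0], [-0.0, -1.0, 0.0]] [ 0.40812663 -0.26677974  0.27855917] [-0.82   0.202  1.536 -0.     1.403 -0.818]
[[309.7, 0.0, 319.0], [0.0, 309.7, 199.9], [0.0, 0.0, 1.0]] [[1.0, -0.002, -0.002, 0.408], [-0.002, -0.965, -0.262, -0.2], [-0.001, 0.262, -0.965, 0.423], [0.0, 0.0, 0.0, 1.0]]
(343, 85) [[0.821, -0.042], [0.789, -0.038], [0.764, -0.034]]
(343, 112) [[0.754, -0.042], [0.728, -0.037], [0.706, -0.034]]
(192, 180) [[0.592, 0.299], [0.577, 0.28], [0.565, 0.264]]
(474, 149) [[0.667, -0.34], [0.646, -0.314], [0.63, -0.294]]
```

View pics/w1.png

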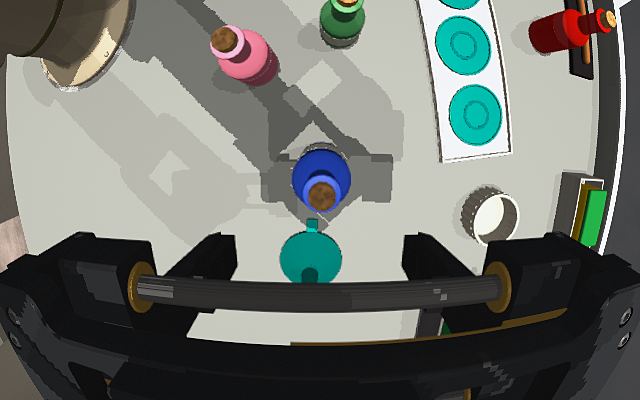

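The wrist view shows the blue cork at (321,196), centred between the jaws, with the funnel at (311,258) behind it. The coasters are at (463,45) and (475,114). I'll measure from the fisheye.

```bash
cat >> h.py <<'E'
def watz(c,u,v,z):
    K=c['camera_matrix']; x=(u-K[0,2])/K[0,0]; y=(v-K[1,2])/K[1,1]; th=np.hypot(x,y)
    d=np.array([np.sin(th)*x/th,np.sin(th)*y/th,np.cos(th)]); T=c['cam_to_world']; d=T[:3,:3]@d; o=T[:3,3]
    return o+d*(z-o[2])/d[2]
def wcoasters(c):
    hsv=cv2.cvtColor(c['pixels'],cv2.COLOR_RGB2HSV).astype(int)
    m=((abs(hsv[...,0]-88)<10)&(hsv[...,1]>90)).astype(np.uint8); m=cv2.morphologyEx(m,cv2.MORPH_CLOSE,np.ones((5,5)))
    for q in cv2.findContours(m,cv2.RETR_EXTERNAL,cv2.CHAIN_APPROX_NONE)[0]:
        if cv2.contourArea(q)>300:
            w=np.array([watz(c,*p[0],.009)[:2] for p in q]).astype(np.float32)
            ce,r=cv2.minEnclosingCircle(w*1000); print('coaster',np.round(ce,1),'dia',round(2*r,1))
E
python3 - <<'E'
from h import *
from station import camera
c=camera('wrist')
print(watz(c,322,196,.184)); wcoasters(c)
for q in [(239,37),(227,40),(605,18)]: print(q,watz(c,*q,.158))
E
```

```text
[ 0.41010751 -0.26166092  0.184     ]
coaster [ 393.9 -395.1] dia 111.2
coaster [ 634.6 -185.6] dia 91.9
coaster [614. -84.] dia 92.2
(239, 37) [ 0.3387265  -0.12583777  0.158     ]
(227, 40) [ 0.32782254 -0.12757217  0.158     ]
(605, 18) [ 0.75773862 -0.04200779  0.158     ]
```

```bash
python3 -m inch '[{"translation":[2,0,3],"angular":[0,0,0]},{"translation":[0,20,0],"angular":[0,0,0]},{"translation":[0,25,0],"angular":[0,0,0]},{"translation":[0,25,0],"angular":[0,0,0]},{"translation":[0,25,0],"angular":[0,0,0]},{"translation":[0,20,0],"angular":[0,0,0]},{"translation":[0,15,0],"angular":[0,0,0]},{"translation":[0,10,0],"angular":[0,0,0]},{"translation":[0,5,0],"angular":[0,0,0]},{"translation":[0,0,0],"angular":[0,0,0]},{"translation":[0,0,0],"angular":[0,0,0]},{"translation":[0,0,0],"angular":[0,0,0]}]' 
python3 -m inch '[{"translation":[0,0,0],"angular":[0,0,0]},{"translation":[0,0,0],"angular":[0,0,0]},{"translation":[0,0,0],"angular":[0,0,0]},{"translation":[0,0,0],"angular":[0,0,0]},{"translation":[0,0,0],"angular":[0,0,0]},{"translation":[0,0,0],"angular":[0,0,0]},{"translation":[0,0,0],"angular":[0,0,0]},{"translation":[0,0,0],"angular":[0,0,0]},{"translation":[0,0,0],"angular":[0,0,0]},{"translation":[0,0,0],"angular":[0,0,0]},{"translation":[0,0,0],"angular":[0,0,0]},{"translation":[0,0,0],"angular":[0,0,0]},{"translation":[0,0,0],"angular":[0,0,0]},{"translation":[0,0,0],"angular":[0,0,0]},{"translation":[0,0,0],"angular":[0,0,0]}]' -1 30
```

```text
time: 3.75
tcp_pos: [0.4109, -0.2634, 0.1343]
tool_rot: [-1.572, -0.001, -0.001]
force: [-0.1, 0.3, -0.1]
finger_gap: 0.0882
time: 5.25
tcp_pos: [0.4107, -0.2631, 0.1337]
tool_rot: [-1.571, 0.0, -0.0]
force: [-1.3, -0.9, -1.3]
finger_gap: 0.0303
```

```bash
python3 -m inch '[{"translation":[0,-5,0],"angular":[0,0,0]},{"translation":[0,-10,0],"angular":[0,0,0]},{"translation":[0,-15,0],"angular":[0,0,0]},{"translation":[0,-20,0],"angular":[0,0,0]},{"translation":[0,-15,0],"angular":[0,0,0]},{"translation":[0,-5,0],"angular":[0,0,0]},{"translation":[0,0,0],"angular":[0,0,0]},{"translation":[0,0,0],"angular":[0,0,0]}]'
python3 -m inch '[{"translation":[10,0,0],"angular":[0,0,0]},{"translation":[20,0,0],"angular":[0,0,0]},{"translation":[25,0,0],"angular":[0,0,0]},{"translation":[25,0,5],"angular":[0,0,0]},{"translation":[25,0,15],"angular":[0,0,0]},{"translation":[25,0,20],"angular":[0,0,0]},{"translation":[20,0,25],"angular":[0,0,0]},{"translation":[19,0,25],"angular":[0,0,0]},{"translation":[0,0,25],"angular":[0,0,0]},{"translation":[0,0,25],"angular":[0,0,0]},{"translation":[0,0,25],"angular":[0,0,0]},{"translation":[0,0,25],"angular":[0,0,0]},{"translation":[0,0,25],"angular":[0,0,0]},{"translation":[0,0,20],"angular":[0,0,0]},{"translation":[0,0,10],"angular":[0,0,0]},{"translation":[0,0,5],"angular":[0,0,0]},{"translation":[0,0,0],"angular":[0,0,0]},{"translation":[0,0,0],"angular":[0,0,0]}]'
python3 - <<'E'
from h import *
from station import camera
c=camera('wrist');cv2.imwrite('pics/w2.png',c['pixels'][:,:,::-1]);wcoasters(c)
E
```

```text
time: 6.05
tcp_pos: [0.4105, -0.2629, 0.2032]
tool_rot: [-1.57, 0.001, 0.0]
force: [0.0, -0.0, -3.3]
finger_gap: 0.0305
time: 7.85
tcp_pos: [0.5799, -0.0139, 0.2035]
tool_rot: [-1.571, 0.001, -0.001]
force: [-0.5, -0.3, -2.8]
finger_gap: 0.03
coaster [ 632.5 -217.3] dia 55.1
coaster [643.  -68.1] dia 64.8
coaster [606.9  18.7] dia 90.8
coaster [581.  118.1] dia 91.2
```

View pics/w2.png

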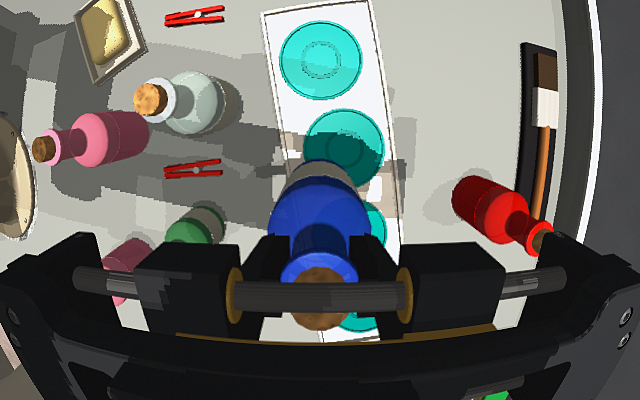

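Blue is held upright and the other bottles are undisturbed. Coaster 1 is at (0.580, 0.118) in both views. I'll move there and lower to just above contact.

```bash
python3 -m inch '[{"translation":[0,0,10],"angular":[0,0,0]},{"translation":[0,0,20],"angular":[0,0,0]},{"translation":[0,0,25],"angular":[0,0,0]},{"translation":[0,0,25],"angular":[0,0,0]},{"translation":[0,0,25],"angular":[0,0,0]},{"translation":[0,0,17],"angular":[0,0,0]},{"translation":[0,0,10],"angular":[0,0,0]},{"translation":[0,0,0],"angular":[0,0,0]},{"translation":[0,10,0],"angular":[0,0,0]},{"translation":[0,15,0],"angular":[0,0,0]},{"translation":[0,15,0],"angular":[0,0,0]},{"translation":[0,10,0],"angular":[0,0,0]},{"translation":[0,5,0],"angular":[0,0,0]},{"translation":[0,3,0],"angular":[0,0,0]},{"translation":[0,0,0],"angular":[0,0,0]},{"translation":[0,0,0],"angular":[0,0,0]}]'
python3 - <<'E'
from h import *
from station import camera
c=camera('wrist');cv2.imwrite('pics/w3.png',c['pixels'][:,:,::-1]);t=camera('top');cv2.imwrite('pics/t3.png',t['pixels'][60:320,120:500,::-1].repeat(2,0).repeat(2,1))
E
```

```text
time: 9.5
tcp_pos: [0.58, 0.1187, 0.1462]
tool_rot: [-1.571, -0.0, -0.001]
force: [0.6, 0.7, -2.9]
finger_gap: 0.0298
```

View pics/w3.png

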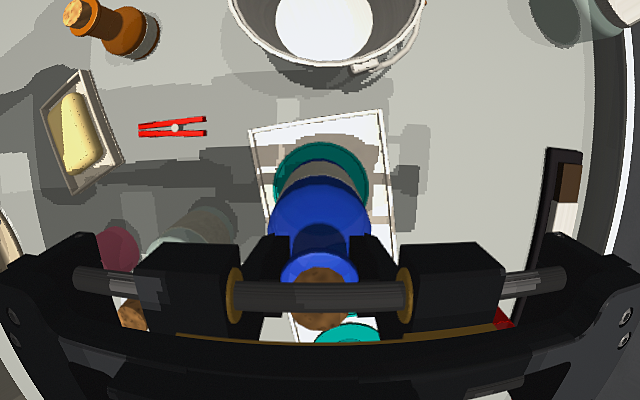

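Blue is centred over coaster 1. I'll touch down, release and rise.

```bash
python3 -m inch '[{"translation":[0,2,0],"angular":[0,0,0]},{"translation":[0,2,0],"angular":[0,0,0]},{"translation":[0,1,0],"angular":[0,0,0]},{"translation":[0,1,0],"angular":[0,0,0]},{"translation":[0,0,0],"angular":[0,0,0]},{"translation":[0,0,0],"angular":[0,0,0]},{"translation":[0,0,0],"angular":[0,0,0]}]'
python3 -m inch '[{"translation":[0,0,0],"angular":[0,0,0]},{"translation":[0,0,0],"angular":[0,0,0]},{"translation":[0,0,0],"angular":[0,0,0]},{"translation":[0,0,0],"angular":[0,0,0]},{"translation":[0,0,0],"angular":[0,0,0]},{"translation":[0,0,0],"angular":[0,0,0]},{"translation":[0,0,0],"angular":[0,0,0]},{"translation":[0,0,0],"angular":[0,0,0]},{"translation":[0,0,0],"angular":[0,0,0]},{"translation":[0,0,0],"angular":[0,0,0]},{"translation":[0,-5,0],"angular":[0,0,0]},{"translation":[0,-15,0],"angular":[0,0,0]},{"translation":[0,-25,0],"angular":[0,0,0]},{"translation":[0,-25,0],"angular":[0,0,0]},{"translation":[0,-10,0],"angular":[0,0,0]},{"translation":[0,0,0],"angular":[0,0,0]},{"translation":[0,0,0],"angular":[0,0,0]}]' 0.6
python3 - <<'E'
from h import *
from station import camera
c=camera('wrist');cv2.imwrite('pics/w4.png',c['pixels'][:,:,::-1])
s=camera('side');cv2.imwrite('pics/s4.png',s['pixels'][:,:,::-1])
for u in range(312,330,16): print(watz(c,u,225,.192))
E
```

```text
time: 10.3
tcp_pos: [0.5801, 0.1188, 0.1406]
tool_rot: [-1.571, -0.001, -0.001]
force: [-1.5, -0.3, 5.5]
finger_gap: 0.0302
time: 12.0
tcp_pos: [0.5794, 0.1188, 0.2186]
tool_rot: [-1.571, 0.001, 0.001]
force: [-0.7, -0.0, 0.6]
finger_gap: 0.0707
[0.57487893 0.12386223 0.192     ]
[0.58426447 0.1238686  0.192     ]
```

View pics/w4.png

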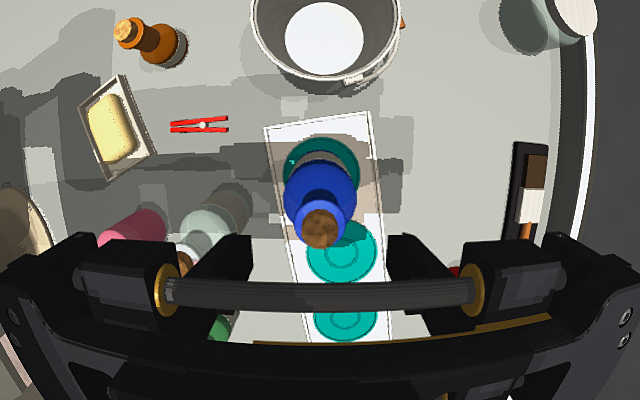

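Released. Blue stands with its cork at (321,229), which gives (0.580, 0.122), about 4 mm from the coaster centre. Next, above clear.

```bash
python3 -m inch '[{"translation":[-10,-10,-5],"angular":[0,0,0]},{"translation":[-20,-15,-10],"angular":[0,0,0]},{"translation":[-25,-15,-10],"angular":[0,0,0]},{"translation":[-25,0,-10],"angular":[0,0,0]},{"translation":[-20,0,-8],"angular":[0,0,0]},{"translation":[-12,0,-4],"angular":[0,0,0]},{"translation":[-5,0,-2],"angular":[0,0,0]},{"translation":[0,0,0],"angular":[0,0,0]},{"translation":[0,0,0],"angular":[0,0,0]}]' 1
python3 - <<'E'
from h import *
from station import camera
c=camera('wrist');cv2.imwrite('pics/w5.png',c['pixels'][:,:,::-1])
ce,st=cork(c,320,205,30); print(ce,st,watz(c,*ce,.158) if st else '')
E
```

```text
time: 13.0
tcp_pos: [0.4632, 0.0699, 0.2594]
tool_rot: [-1.571, 0.0, 0.0]
force: [0.4, 0.9, -0.4]
finger_gap: 0.0885
[325.71428571 193.42857143] [34, 18, 4, 2, 7] [0.46813717 0.07544187 0.158     ]
```

View pics/w5.png

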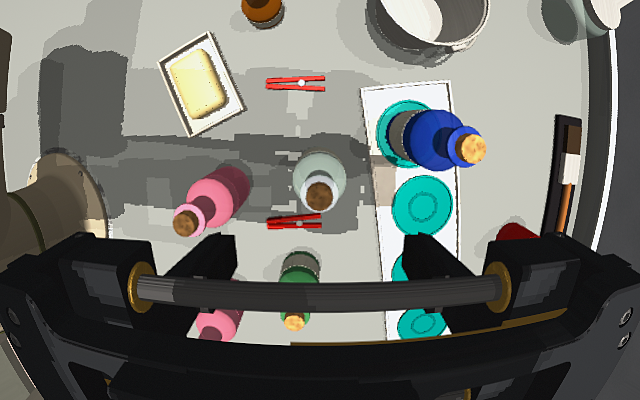

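The clear cork is at (320,196), giving about (0.464, 0.072). That agrees with the top view. The pink at (184,222) is clear of the fingers. Descend and grip.

```bash
python3 -m inch '[{"translation":[1,5,2],"angular":[0,0,0]},{"translation":[0,20,0],"angular":[0,0,0]},{"translation":[0,25,0],"angular":[0,0,0]},{"translation":[0,25,0],"angular":[0,0,0]},{"translation":[0,25,0],"angular":[0,0,0]},{"translation":[0,20,0],"angular":[0,0,0]},{"translation":[0,15,0],"angular":[0,0,0]},{"translation":[0,10,0],"angular":[0,0,0]},{"translation":[0,6,0],"angular":[0,0,0]},{"translation":[0,0,0],"angular":[0,0,0]},{"translation":[0,0,0],"angular":[0,0,0]},{"translation":[0,0,0],"angular":[0,0,0]}]'
python3 -m inch '[{"translation":[0,0,0],"angular":[0,0,0]},{"translation":[0,0,0],"angular":[0,0,0]},{"translation":[0,0,0],"angular":[0,0,0]},{"translation":[0,0,0],"angular":[0,0,0]},{"translation":[0,0,0],"angular":[0,0,0]},{"translation":[0,0,0],"angular":[0,0,0]},{"translation":[0,0,0],"angular":[0,0,0]},{"translation":[0,0,0],"angular":[0,0,0]},{"translation":[0,0,0],"angular":[0,0,0]},{"translation":[0,0,0],"angular":[0,0,0]},{"translation":[0,0,0],"angular":[0,0,0]},{"translation":[0,0,0],"angular":[0,0,0]},{"translation":[0,0,0],"angular":[0,0,0]},{"translation":[0,0,0],"angular":[0,0,0]}]' -1 30
```

```text
time: 14.25
tcp_pos: [0.4641, 0.0718, 0.1093]
tool_rot: [-1.571, -0.001, -0.001]
force: [-0.9, 0.7, -0.2]
finger_gap: 0.0881
time: 15.65
tcp_pos: [0.4637, 0.0718, 0.1087]
tool_rot: [-1.571, 0.0, -0.0]
force: [-1.4, 0.7, 0.7]
finger_gap: 0.0303
```

```bash
python3 -m inch '[{"translation":[0,-5,0],"angular":[0,0,0]},{"translation":[0,-15,0],"angular":[0,0,0]},{"translation":[0,-15,0],"angular":[0,0,0]},{"translation":[0,-5,-5],"angular":[0,0,0]},{"translation":[10,0,-10],"angular":[0,0,0]},{"translation":[20,0,-10],"angular":[0,0,0]},{"translation":[25,0,-10],"angular":[0,0,0]},{"translation":[25,0,-10],"angular":[0,0,0]},{"translation":[25,0,-5],"angular":[0,0,0]},{"translation":[20,0,-4],"angular":[0,0,0]},{"translation":[12,0,0],"angular":[0,0,0]},{"translation":[5,0,0],"angular":[0,0,0]},{"translation":[0,0,0],"angular":[0,0,0]},{"translation":[0,10,0],"angular":[0,0,0]},{"translation":[0,10,0],"angular":[0,0,0]},{"translation":[0,8,0],"angular":[0,0,0]},{"translation":[0,0,0],"angular":[0,0,0]},{"translation":[0,0,0],"angular":[0,0,0]}]'
python3 - <<'E'
from h import *
from station import camera
c=camera('wrist');t=camera('side')
cv2.imwrite('pics/w6.png',np.vstack([c['pixels'][60:340],t['pixels'][60:320]])[:,:,::-1])
E
```

```text
time: 17.45
tcp_pos: [0.6057, 0.0178, 0.1206]
tool_rot: [-1.571, 0.0, 0.0]
force: [0.1, 0.0, -2.2]
finger_gap: 0.0303
```

View pics/w6.png

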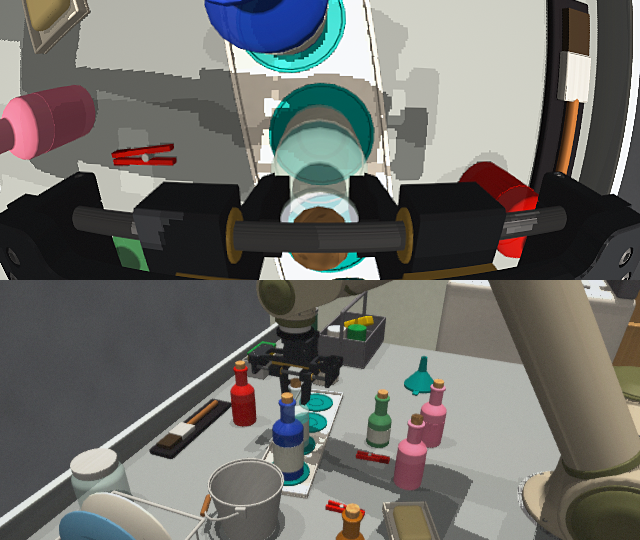

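Blue is upright on coaster 1 and clear is centred over coaster 2. I'll set it down, release, rise and move over green at (0.434, −0.077).

```bash
python3 -m inch '[{"translation":[0,2,0],"angular":[0,0,0]},{"translation":[0,2,0],"angular":[0,0,0]},{"translation":[0,1,0],"angular":[0,0,0]},{"translation":[0,0.5,0],"angular":[0,0,0]},{"translation":[0,0,0],"angular":[0,0,0]},{"translation":[0,0,0],"angular":[0,0,0]},{"translation":[0,0,0],"angular":[0,0,0]}]'
python3 -m inch '[{"translation":[0,0,0],"angular":[0,0,0]},{"translation":[0,0,0],"angular":[0,0,0]},{"translation":[0,0,0],"angular":[0,0,0]},{"translation":[0,0,0],"angular":[0,0,0]},{"translation":[0,0,0],"angular":[0,0,0]},{"translation":[0,0,0],"angular":[0,0,0]},{"translation":[0,0,0],"angular":[0,0,0]},{"translation":[0,0,0],"angular":[0,0,0]},{"translation":[0,0,0],"angular":[0,0,0]},{"translation":[0,0,0],"angular":[0,0,0]},{"translation":[0,-5,0],"angular":[0,0,0]},{"translation":[0,-15,0],"angular":[0,0,0]},{"translation":[0,-25,0],"angular":[0,0,0]},{"translation":[0,-25,0],"angular":[0,0,0]},{"translation":[0,-20,0],"angular":[0,0,0]},{"translation":[0,0,0],"angular":[0,0,0]}]' 0.6
python3 -m inch '[{"translation":[-10,-10,-5],"angular":[0,0,0]},{"translation":[-20,-10,-10],"angular":[0,0,0]},{"translation":[-25,-10,-15],"angular":[0,0,0]},{"translation":[-25,0,-15],"angular":[0,0,0]},{"translation":[-25,0,-15],"angular":[0,0,0]},{"translation":[-25,0,-15],"angular":[0,0,0]},{"translation":[-20,0,-10],"angular":[0,0,0]},{"translation":[-15,0,-7],"angular":[0,0,0]},{"translation":[-7,0,-3],"angular":[0,0,0]},{"translation":[0,0,0],"angular":[0,0,0]},{"translation":[0,0,0],"angular":[0,0,0]}]' 1
python3 - <<'E'
from h import *
from station import camera
c=camera('wrist');cv2.imwrite('pics/w7.png',c['pixels'][:,:,::-1])
for v in (180,190,200,210): print(v,watz(c,319.5,v,.133).round(4))
E
```

```text
time: 18.25
tcp_pos: [0.6059, 0.0178, 0.1157]
tool_rot: [-1.571, -0.0, -0.001]
force: [-1.0, -0.4, 3.0]
finger_gap: 0.0303
time: 19.85
tcp_pos: [0.6068, 0.0177, 0.2083]
tool_rot: [-1.572, -0.004, -0.004]
force: [0.6, -0.0, 0.1]
finger_gap: 0.0702
time: 20.95
tcp_pos: [0.4341, -0.077, 0.235]
tool_rot: [-1.571, 0.0, -0.0]
force: [-0.9, 0.4, 0.4]
finger_gap: 0.0878
180 [ 0.434  -0.0604  0.133 ]
190 [ 0.434  -0.0687  0.133 ]
200 [ 0.434  -0.0772  0.133 ]
210 [ 0.434  -0.0858  0.133 ]
```

View pics/w7.png

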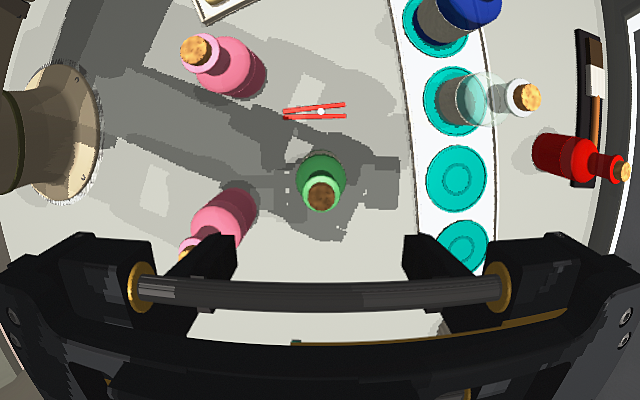

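The green cork is at (320,196), giving (0.4345, −0.075). Clear stands on coaster 2. The gripper body would come close to the pink cork at (190,245), so I'll turn the jaw −20° for this pick.

```bash
python3 -m inch '[{"translation":[0,0,1],"angular":[0,0.117,0]},{"translation":[0,5,0],"angular":[0,0.117,0]},{"translation":[0,10,0],"angular":[0,0.117,0]},{"translation":[0,20,0],"angular":[0,0,0]},{"translation":[0,25,0],"angular":[0,0,0]},{"translation":[0,25,0],"angular":[0,0,0]},{"translation":[0,25,0],"angular":[0,0,0]},{"translation":[0,20,0],"angular":[0,0,0]},{"translation":[0,12,0],"angular":[0,0,0]},{"translation":[0,6,0],"angular":[0,0,0]},{"translation":[0,4,0],"angular":[0,0,0]},{"translation":[0,0,0],"angular":[0,0,0]},{"translation":[0,0,0],"angular":[0,0,0]}]'
python3 -m inch '[{"translation":[0,0,0],"angular":[0,0,0]},{"translation":[0,0,0],"angular":[0,0,0]},{"translation":[0,0,0],"angular":[0,0,0]},{"translation":[0,0,0],"angular":[0,0,0]},{"translation":[0,0,0],"angular":[0,0,0]},{"translation":[0,0,0],"angular":[0,0,0]},{"translation":[0,0,0],"angular":[0,0,0]},{"translation":[0,0,0],"angular":[0,0,0]},{"translation":[0,0,0],"angular":[0,0,0]},{"translation":[0,0,0],"angular":[0,0,0]},{"translation":[0,0,0],"angular":[0,0,0]},{"translation":[0,0,0],"angular":[0,0,0]},{"translation":[0,0,0],"angular":[0,0,0]},{"translation":[0,0,0],"angular":[0,0,0]}]' -1 30
```

```text
time: 22.3
tcp_pos: [0.4341, -0.0762, 0.0837]
tool_rot: [-1.553, 0.275, -0.276]
force: [-0.2, 0.1, 0.5]
finger_gap: 0.0882
time: 23.7
tcp_pos: [0.4338, -0.0762, 0.0832]
tool_rot: [-1.553, 0.276, -0.276]
force: [1.0, 0.2, -0.7]
finger_gap: 0.0305
```

```bash
python3 -m inch '[{"translation":[0,-5,0],"angular":[0,0,0]},{"translation":[0,-15,0],"angular":[0,0,0]},{"translation":[0,-20,0],"angular":[0,0,0]},{"translation":[0,-15,0],"angular":[0,-0.117,0]},{"translation":[0,-5,0],"angular":[0,-0.117,0]},{"translation":[0,0,0],"angular":[0,-0.117,0]},{"translation":[0,0,0],"angular":[0,0,0]}]'
python3 -m inch '[{"translation":[10,0,0],"angular":[0,0,0]},{"translation":[20,0,-2],"angular":[0,0,0]},{"translation":[25,0,-2],"angular":[0,0,0]},{"translation":[25,0,-2],"angular":[0,0,0]},{"translation":[25,0,-2],"angular":[0,0,0]},{"translation":[25,0,0],"angular":[0,0,0]},{"translation":[25,0,0],"angular":[0,0,0]},{"translation":[15,0,0],"angular":[0,0,0]},{"translation":[10,0,0],"angular":[0,0,0]},{"translation":[0,0,0],"angular":[0,0,0]},{"translation":[0,10,0],"angular":[0,0,0]},{"translation":[0,15,0],"angular":[0,0,0]},{"translation":[0,15,0],"angular":[0,0,0]},{"translation":[0,7,0],"angular":[0,0,0]},{"translation":[0,0,0],"angular":[0,0,0]},{"translation":[0,0,0],"angular":[0,0,0]}]'
python3 - <<'E'
from h import *
from station import camera
c=camera('wrist');t=camera('side')
cv2.imwrite('pics/w8.png',np.vstack([c['pixels'][60:340],t['pixels'][60:320]])[:,:,::-1])
E
```

```text
time: 24.4
tcp_pos: [0.4335, -0.076, 0.1434]
tool_rot: [-1.571, -0.0, 0.001]
force: [0.1, -0.0, -2.0]
finger_gap: 0.0301
time: 26.0
tcp_pos: [0.6138, -0.0843, 0.0966]
tool_rot: [-1.571, 0.0, -0.001]
force: [0.0, 0.1, -1.2]
finger_gap: 0.0304
```

View pics/w8.png

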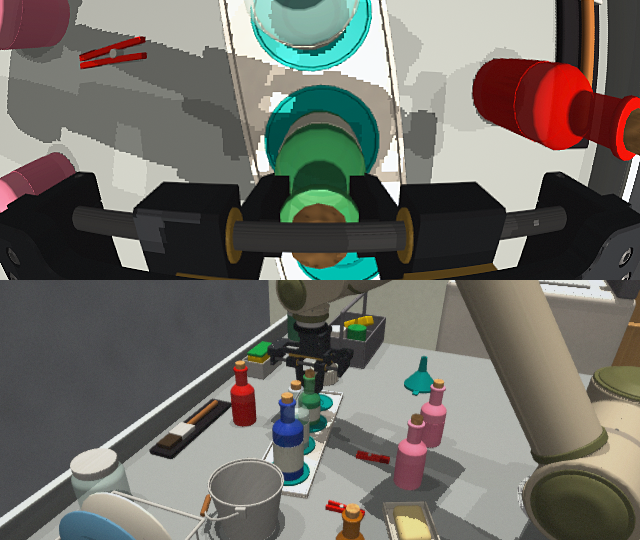

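Green is centred over coaster 3. I'll set it down, release, rise and travel to above amber.

```bash
python3 -m inch '[{"translation":[0,2,0],"angular":[0,0,0]},{"translation":[0,2,0],"angular":[0,0,0]},{"translation":[0,1.5,0],"angular":[0,0,0]},{"translation":[0,1,0],"angular":[0,0,0]},{"translation":[0,0,0],"angular":[0,0,0]},{"translation":[0,0,0],"angular":[0,0,0]},{"translation":[0,0,0],"angular":[0,0,0]}]'
python3 -m inch '[{"translation":[0,0,0],"angular":[0,0,0]},{"translation":[0,0,0],"angular":[0,0,0]},{"translation":[0,0,0],"angular":[0,0,0]},{"translation":[0,0,0],"angular":[0,0,0]},{"translation":[0,0,0],"angular":[0,0,0]},{"translation":[0,0,0],"angular":[0,0,0]},{"translation":[0,0,0],"angular":[0,0,0]},{"translation":[0,0,0],"angular":[0,0,0]},{"translation":[0,0,0],"angular":[0,0,0]},{"translation":[0,0,0],"angular":[0,0,0]},{"translation":[0,-5,0],"angular":[0,0,0]},{"translation":[0,-15,0],"angular":[0,0,0]},{"translation":[0,-25,0],"angular":[0,0,0]},{"translation":[0,-25,0],"angular":[0,0,0]},{"translation":[0,-25,0],"angular":[0,0,0]},{"translation":[0,-25,0],"angular":[0,0,0]},{"translation":[0,-15,0],"angular":[0,0,0]},{"translation":[0,0,0],"angular":[0,0,0]}]' 0.6
python3 -m inch '[{"translation":[-10,0,0],"angular":[0,0,0]},{"translation":[-25,0,10],"angular":[0,0,0]},{"translation":[-25,0,20],"angular":[0,0,0]},{"translation":[-25,0,25],"angular":[0,0,0]},{"translation":[-25,0,25],"angular":[0,0,0]},{"translation":[-25,0,25],"angular":[0,0,0]},{"translation":[-25,0,25],"angular":[0,0,0]},{"translation":[-25,0,25],"angular":[0,0,0]},{"translation":[-20,0,25],"angular":[0,0,0]},{"translation":[-10,0,25],"angular":[0,0,0]},{"translation":[-8,0,25],"angular":[0,0,0]},{"translation":[0,0,25],"angular":[0,0,0]},{"translation":[0,0,25],"angular":[0,0,0]},{"translation":[0,0,25],"angular":[0,0,0]},{"translation":[0,0,25],"angular":[0,0,0]},{"translation":[0,0,20],"angular":[0,0,0]},{"translation":[0,0,12],"angular":[0,0,0]},{"translation":[0,0,5],"angular":[0,0,0]},{"translation":[0,0,0],"angular":[0,0,0]},{"translation":[0,0,0],"angular":[0,0,0]}]' 1
python3 - <<'E'
from h import *
from station import camera
c=camera('wrist');t=camera('top')
cv2.imwrite('pics/w9.png',np.vstack([c['pixels'][90:390],t['pixels'][60:330]])[:,:,::-1])
for v in (180,190,200,210): print(v,watz(c,319.5,v,.108).round(4))
E
```

```text
time: 26.8
tcp_pos: [0.614, -0.0843, 0.0901]
tool_rot: [-1.571, -0.0, -0.001]
force: [-0.1, -0.6, 2.8]
finger_gap: 0.0304
time: 28.6
tcp_pos: [0.6144, -0.0844, 0.2273]
tool_rot: [-1.572, -0.003, -0.004]
force: [0.0, 0.3, 0.3]
finger_gap: 0.0704
time: 30.6
tcp_pos: [0.3909, 0.2822, 0.2246]
tool_rot: [-1.571, 0.001, -0.0]
force: [-0.1, -0.2, -0.1]
finger_gap: 0.0883
180 [0.3908 0.2959 0.108 ]
190 [0.3908 0.287  0.108 ]
200 [0.3908 0.278  0.108 ]
210 [0.3908 0.2689 0.108 ]
```

View pics/w9.png

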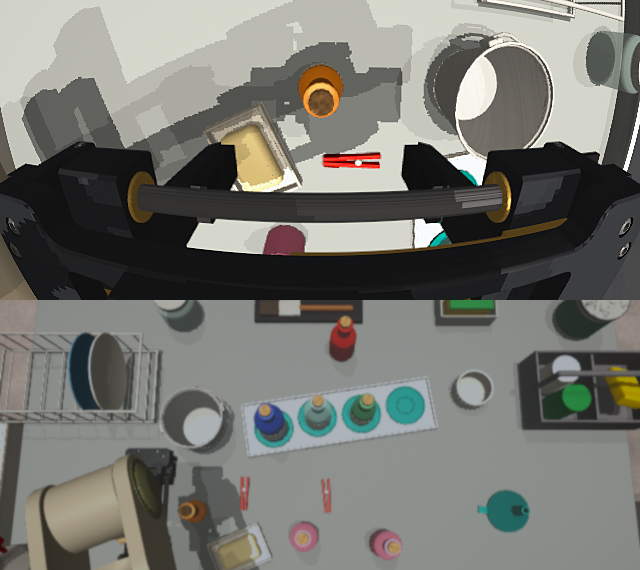

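Three bottles stand on their coasters, and the amber cork is at (321,191), giving (0.392, 0.285). Descend and grip.

```bash
python3 -m inch '[{"translation":[1,5,2],"angular":[0,0,0]},{"translation":[0,20,0],"angular":[0,0,0]},{"translation":[0,25,0],"angular":[0,0,0]},{"translation":[0,25,0],"angular":[0,0,0]},{"translation":[0,25,0],"angular":[0,0,0]},{"translation":[0,25,0],"angular":[0,0,0]},{"translation":[0,20,0],"angular":[0,0,0]},{"translation":[0,12,0],"angular":[0,0,0]},{"translation":[0,6,0],"angular":[0,0,0]},{"translation":[0,3,0],"angular":[0,0,0]},{"translation":[0,0,0],"angular":[0,0,0]},{"translation":[0,0,0],"angular":[0,0,0]}]'
python3 -m inch '[{"translation":[0,0,0],"angular":[0,0,0]},{"translation":[0,0,0],"angular":[0,0,0]},{"translation":[0,0,0],"angular":[0,0,0]},{"translation":[0,0,0],"angular":[0,0,0]},{"translation":[0,0,0],"angular":[0,0,0]},{"translation":[0,0,0],"angular":[0,0,0]},{"translation":[0,0,0],"angular":[0,0,0]},{"translation":[0,0,0],"angular":[0,0,0]},{"translation":[0,0,0],"angular":[0,0,0]},{"translation":[0,0,0],"angular":[0,0,0]},{"translation":[0,0,0],"angular":[0,0,0]},{"translation":[0,0,0],"angular":[0,0,0]},{"translation":[0,0,0],"angular":[0,0,0]},{"translation":[0,0,0],"angular":[0,0,0]}]' -1 30
python3 -m inch '[{"translation":[0,-5,0],"angular":[0,0,0]},{"translation":[0,-15,0],"angular":[0,0,0]},{"translation":[0,-25,0],"angular":[0,0,0]},{"translation":[0,-25,0],"angular":[0,0,0]},{"translation":[0,-25,0],"angular":[0,0,0]},{"translation":[0,-25,0],"angular":[0,0,0]},{"translation":[0,-10,0],"angular":[0,0,0]},{"translation":[0,0,0],"angular":[0,0,0]},{"translation":[0,0,0],"angular":[0,0,0]}]'
```

```text
time: 31.9
tcp_pos: [0.3922, 0.285, 0.0594]
tool_rot: [-1.57, -0.001, -0.001]
force: [0.8, 0.1, -0.1]
finger_gap: 0.0883
time: 33.3
tcp_pos: [0.3918, 0.2848, 0.0587]
tool_rot: [-1.571, 0.0, -0.0]
force: [-0.0, -0.1, 0.1]
finger_gap: 0.0301
time: 34.2
tcp_pos: [0.3914, 0.2847, 0.1877]
tool_rot: [-1.571, 0.001, 0.001]
force: [0.3, 0.3, -1.2]
finger_gap: 0.0302
```

```bash
python3 -m inch '[{"translation":[5,0,-10],"angular":[0,0,0]},{"translation":[10,0,-20],"angular":[0,0,0]},{"translation":[10,0,-30],"angular":[0,0,0]},{"translation":[10,0,-30],"angular":[0,0,0]},{"translation":[0,0,-30],"angular":[0,0,0]},{"translation":[0,0,-30],"angular":[0,0,0]},{"translation":[0,0,-30],"angular":[0,0,0]},{"translation":[0,0,-30],"angular":[0,0,0]},{"translation":[0,0,-30],"angular":[0,0,0]},{"translation":[0,0,-30],"angular":[0,0,0]},{"translation":[0,0,-30],"angular":[0,0,0]},{"translation":[0,0,-30],"angular":[0,0,0]},{"translation":[0,0,-30],"angular":[0,0,0]},{"translation":[0,0,-30],"angular":[0,0,0]},{"translation":[0,0,-30],"angular":[0,0,0]},{"translation":[0,0,-25],"angular":[0,0,0]},{"translation":[0,0,-15],"angular":[0,0,0]},{"translation":[0,0,-11],"angular":[0,0,0]},{"translation":[0,0,0],"angular":[0,0,0]},{"translation":[0,0,0],"angular":[0,0,0]}]'
python3 -m inch '[{"translation":[10,0,0],"angular":[0,0,0]},{"translation":[20,0,0],"angular":[0,0,0]},{"translation":[25,0,0],"angular":[0,0,0]},{"translation":[25,0,0],"angular":[0,0,0]},{"translation":[25,0,0],"angular":[0,0,0]},{"translation":[25,0,0],"angular":[0,0,0]},{"translation":[25,0,0],"angular":[0,0,0]},{"translation":[25,0,0],"angular":[0,0,0]},{"translation":[18,0,0],"angular":[0,0,0]},{"translation":[10,0,0],"angular":[0,0,0]},{"translation":[0,0,0],"angular":[0,0,0]},{"translation":[0,0,0],"angular":[0,0,0]}]'
```

```text
time: 36.2
tcp_pos: [0.4266, -0.1856, 0.1885]
tool_rot: [-1.57, 0.0, 0.0]
force: [-0.3, 0.7, -1.6]
finger_gap: 0.0303
time: 37.4
tcp_pos: [0.6348, -0.1854, 0.1884]
tool_rot: [-1.57, -0.0, 0.001]
force: [-0.1, 0.3, -1.3]
finger_gap: 0.03
```

```bash
python3 -m inch '[{"translation":[0,10,0],"angular":[0,0,0]},{"translation":[0,20,0],"angular":[0,0,0]},{"translation":[0,25,0],"angular":[0,0,0]},{"translation":[0,25,0],"angular":[0,0,0]},{"translation":[0,20,0],"angular":[0,0,0]},{"translation":[0,11,0],"angular":[0,0,0]},{"translation":[0,5,0],"angular":[0,0,0]},{"translation":[0,0,0],"angular":[0,0,0]},{"translation":[0,0,0],"angular":[0,0,0]}]'
python3 - <<'E'
from h import *
from station import camera
c=camera('wrist');t=camera('side')
cv2.imwrite('pics/w10.png',np.vstack([c['pixels'][60:340],t['pixels'][60:320]])[:,:,::-1])
E
```

```text
time: 38.3
tcp_pos: [0.6351, -0.1864, 0.0737]
tool_rot: [-1.571, -0.001, -0.001]
force: [-0.1, -0.6, -1.3]
finger_gap: 0.0305
```

View pics/w10.png

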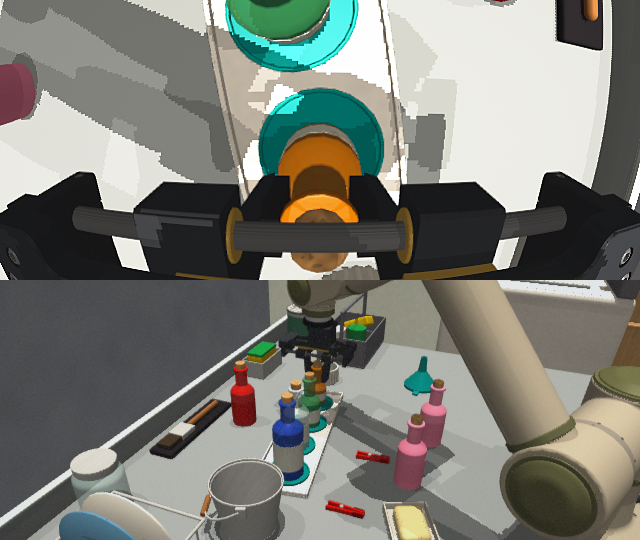

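Amber is centred over coaster 4. I'll set it down, release, rise and back away.

```bash
python3 -m inch '[{"translation":[0,3,0],"angular":[0,0,0]},{"translation":[0,2,0],"angular":[0,0,0]},{"translation":[0,2,0],"angular":[0,0,0]},{"translation":[0,1,0],"angular":[0,0,0]},{"translation":[0,0,0],"angular":[0,0,0]},{"translation":[0,0,0],"angular":[0,0,0]},{"translation":[0,0,0],"angular":[0,0,0]}]'
python3 -m inch '[{"translation":[0,0,0],"angular":[0,0,0]},{"translation":[0,0,0],"angular":[0,0,0]},{"translation":[0,0,0],"angular":[0,0,0]},{"translation":[0,0,0],"angular":[0,0,0]},{"translation":[0,0,0],"angular":[0,0,0]},{"translation":[0,0,0],"angular":[0,0,0]},{"translation":[0,0,0],"angular":[0,0,0]},{"translation":[0,0,0],"angular":[0,0,0]},{"translation":[0,0,0],"angular":[0,0,0]},{"translation":[0,0,0],"angular":[0,0,0]},{"translation":[0,-5,0],"angular":[0,0,0]},{"translation":[0,-15,0],"angular":[0,0,0]},{"translation":[0,-25,0],"angular":[0,0,0]},{"translation":[0,-25,0],"angular":[0,0,0]},{"translation":[0,-25,0],"angular":[0,0,0]},{"translation":[0,-25,0],"angular":[0,0,0]},{"translation":[0,-25,0],"angular":[0,0,0]},{"translation":[0,0,0],"angular":[0,0,0]}]' 0.6
python3 -m inch '[{"translation":[-10,0,0],"angular":[0,0,0]},{"translation":[-25,0,0],"angular":[0,0,0]},{"translation":[-25,0,0],"angular":[0,0,0]},{"translation":[-25,0,0],"angular":[0,0,0]},{"translation":[-25,0,0],"angular":[0,0,0]},{"translation":[-25,0,0],"angular":[0,0,0]},{"translation":[-25,0,0],"angular":[0,0,0]},{"translation":[-25,0,0],"angular":[0,0,0]},{"translation":[-10,0,0],"angular":[0,0,0]},{"translation":[0,0,0],"angular":[0,0,0]},{"translation":[0,0,0],"angular":[0,0,0]}]'
python3 - <<'E'
from h import *
from station import camera
t=camera('top');s=camera('side')
a=cv2.resize(t['pixels'][110:230,150:510],None,fx=2.2,fy=2.2,interpolation=cv2.INTER_CUBIC)
b=cv2.resize(s['pixels'][120:320,200:460],None,fx=1.6,fy=1.6)
W=np.zeros((a.shape[0]+b.shape[0],a.shape[1],3),np.uint8);W[:a.shape[0]]=a;W[a.shape[0]:,:b.shape[1]]=b
cv2.imwrite('pics/end.png',W[:,:,::-1]); print(W.shape)
C=dict(blue=(.580,.118,.192),clear=(.606,.018,.167),green=(.614,-.084,.142),amber=(.6346,-.1856,.117))
for k,p in C.items():
    for c in (t,s):
        q=proj(c,np.array(p)-[0,0,.004]); ce,st=cork(c,*np.round(q).astype(int)); print(k,q.round(1),ce,(atz(c,*ce,p[2]-.004)-p).round(4)[:2] if st else None)
E
```

```text
time: 39.1
tcp_pos: [0.635, -0.1863, 0.0656]
tool_rot: [-1.571, -0.001, -0.001]
force: [-1.8, 1.4, 5.2]
finger_gap: 0.0302
time: 40.9
tcp_pos: [0.6358, -0.1867, 0.2148]
tool_rot: [-1.574, -0.005, -0.006]
force: [-0.3, -0.3, -0.5]
finger_gap: 0.0701
time: 42.0
tcp_pos: [0.4403, -0.1863, 0.2098]
tool_rot: [-1.571, -0.0, -0.001]
force: [0.4, 0.8, 0.3]
finger_gap: 0.0707
(584, 792, 3)
blue [264.8 168.8] [264.58695652 170.02173913] [-0.0023  0.0003]
blue [287.3 175.7] [286.70769231 175.2       ] [ 0.0019 -0.0015]
clear [317.4 159.2] [317.5862069  160.02298851] [-0.0017 -0.0004]
clear [295.7 163.1] [295.67346939 162.36734694] [ 0.0016 -0.0033]
green [367.7 158.7] [367.45121951 159.42682927] [-0.0015  0.0006]
green [310.  153.9] [310.734375 152.59375 ] [ 0.0011 -0.0074]
amber [414.8 152.4] [414.9025974  154.34415584] [-0.0041 -0.    ]
amber [317.2 145.5] [313.89830508 151.69491525] [-0.0056  0.0375]
```

View pics/end.png

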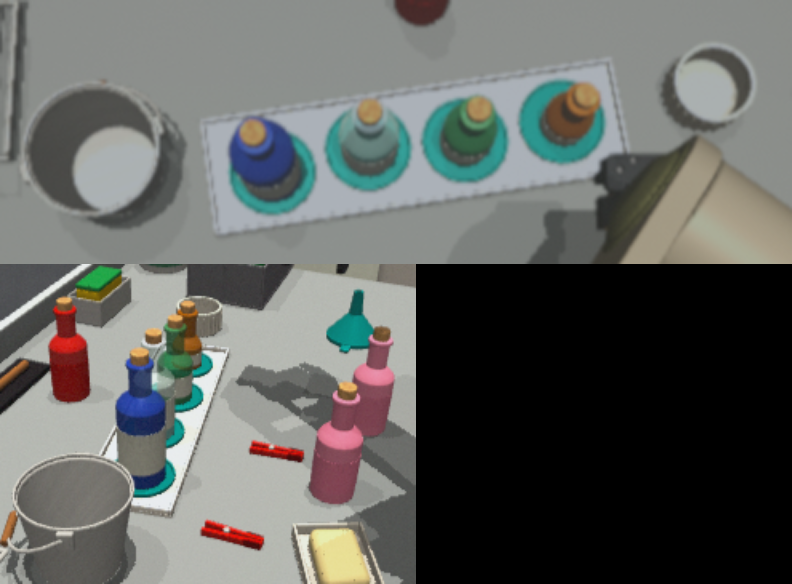

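All four corks lie within about 4 mm of their coaster centres in the top view. The bottles are upright and released, the pail and ramekin have not moved, and the arm is clear.

```bash
python3 -c "
from station import robot
print(robot.hand_in())"
```

```text
the job is handed in; nothing more can be done
None
```

The four bottles are standing on the coasters in height order from the pail's end: blue on coaster 1, clear on 2, green on 3 and amber on 4. I handed the job in at about 42 s of robot time; the hand-in reports no verdict.

- **Position:** In the last top view the corks were 2 to 4 mm from their coaster centres.
- **Side view:** It agreed within about 3 mm for blue and clear and within 7 mm for green. The side check failed for amber, because the measurement there was thrown off by green's cork in front of it, so amber's position rests on the top view and wrist view.
- **Upright and released:** All four bottles look upright in the last picture. The gripper was open and clear of everything. I did not measure lean angles.
- **Surroundings:** The pail and ramekin look unmoved, judged by eye only. I left the pink and red bottles alone.

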